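Demould a gypsum cradle and stack it on a card separator

TASK

Lay the stiff card separator flat on the finished gypsum cradle that waits on the wooden board, edges lined up to within a centimetre. Then ease the other cradle out of the open mould, without wrenching it against the lip, where it lies flush with one end under the mould's lip and the other bared by a slot, and set it gently, hollow side up and lined up to within a centimetre, on top of the card. Do not drop or slam the brittle cradle, do not shove the lower one about, and leave the other things on the desk where they are.

Things in the scene. Friction and masses are not known exactly. Their poses are not given: they have to be found in the camera images.
- mould: Fixed grey plastic mould block, top of its side walls and slot end at 38 mm. Origin: underside, below the cavity's middle; x along the cavity, z up. Block: x -129 to +105, y -55 to +55 mm. Cavity: x -89 to +89, y -32.5 to +32.5 mm, flat floor at 10 mm (28 mm deep). The -x end (40 mm thick, nearest the robot) has a slot; the +x end has a lip.
- slot (a point): Middle of the slot's mouth, level with the side walls' top, at x -109 mm. The slot is 40 mm wide (y -20 to +20), 28 mm deep, open above, to the cavity and to the outside: it bares the cradle's end wall, room for one finger. The lugs on both sides of it (tops at 38 mm) can carry the end of a cradle that has been swung up and drawn out a little.
- lip: Fixed lip on the mould's +x end wall, 42 x 110 x 8 mm, over the full width. Origin: middle of its inner edge, at its underside, 48 mm above the table, at x +63 mm of the mould; its top is at 56 mm. It covers the last 20 to 24 mm of the cradle, 10 mm above it, so the cradle cannot go straight up: its slot end must rise first and the cradle be drawn from under the lip.
- cast: Cradle to be demoulded: off-white gypsum trough 170 x 60 x 28 mm (x, y, z), 0.36 to 0.48 kg. Origin: middle of the underside; z up, +x end under the lip. End walls 10 mm, side walls 9 mm; hollow 150 x 42, 16 mm deep. Starts on the cavity floor, flush with the side walls' top, play 2 to 6 mm at the ends, 1.5 to 3.5 mm at the sides.
- cast_far (a point): Middle of the lower edge of the cradle's end under the lip (x +85 mm in its frame): the edge to swing it about. Swung up about 13 degrees and drawn about 35 mm towards the slot, it rests on the lugs' inner edges; let go, it stays leaning by about 0.2 rad, clear of the lip, sides bare near the middle for a new grasp across its width.
- lower: The finished cradle of the same shape and size (170 x 60 x 28 mm, origin in the middle of the underside, x along the length, z up), loose, hollow side up on the wooden board.
- sheet: The separator: a stiff brown card 176 x 66 x 5 mm, 55 g, loose, lying flat. Origin: middle of its underside; x along its length, z up. Its long edges overhang the stand's narrow ridge.
- stand: Fixed aluminium stand under the card: a foot 150 x 80 x 4 mm with a ridge 130 x 36 mm, top 26 mm above the table. Origin: middle of the underside; x along the ridge.
- board: Fixed wooden board 210 x 110 x 12 mm under the finished cradle. Origin: middle of the underside; x along the length.
- amber: Bystander: amber glass bottle with a blue cap, 68 mm wide, 120 mm high; origin at the bottom.
- canister: Bystander: white canister, 60 mm wide, 130 mm high; origin at the bottom.
- dish: Bystander: round white plate, 100 mm wide, 16 mm high; origin at the bottom.
- jar: Bystander: small glass jar with a black cap, 44 mm wide, 45 mm high; origin at the bottom.
- spatula: Bystander: spatula 170 mm long lying on the desk along its own x.

How it is judged:
On the way:
1. the card lies flat and lined up on the lower cradle, let go (x of sheet in the frame of lower between -0.015 and 0.015 m and y of sheet in the frame of lower between -0.015 and 0.015 m and z of sheet in the frame of lower between 0.024 and 0.032 m and angle between the x axis of sheet and the x axis of lower, either way round below 0.14 rad and angle between sheet's own z axis and vertical below 0.06 rad and contact force between each of the fingers, cast and sheet below 0.1 N), for 0.2 s.
At the end, for the whole second after the job is handed in: Lower cradle flat on its board, under 25 mm from its start; the card flat on it; the demoulded cradle flat on the card, hollow up; card and cradle each within 15 mm (along and across) and 0.14 rad of the lower cradle, tilt under 0.06 rad, at rest, released (x of sheet in the frame of lower between -0.015 and 0.015 m and y of sheet in the frame of lower between -0.015 and 0.015 m and z of sheet in the frame of lower between 0.024 and 0.032 m and angle between the x axis of each of sheet, cast and the x axis of lower, either way round below 0.14 rad and angle between each of sheet, cast, lower's own z axis and vertical below 0.06 rad and x of cast in the frame of lower between -0.015 and 0.015 m and y of cast in the frame of lower between -0.015 and 0.015 m and z of cast in the frame of lower between 0.029 and 0.037 m and distance of lower from where it was at the start of the episode below 0.025 m and contact force between cast and sheet above 1 N and linear speed of cast below 0.02 m/s and contact force between the fingers and cast below 0.1 N); the robot touches nothing.
It fails at once if the cradle is wrenched against the lip of the mould (over 10 N) (contact force between cast and lip above 10 N).
It fails at once if the demoulded cradle is dropped or slammed on the stack (over 0.35 m/s within 17 mm above the card, or over 150 N) (contact force between cast and sheet above 150 N or contact force between cast and lower above 150 N or (x of cast in the frame of lower between -0.05 and 0.05 m and y of cast in the frame of lower between -0.05 and 0.05 m and z of cast in the frame of lower between 0.02 and 0.05 m and linear speed of cast above 0.35 m/s)).
It fails at once if the demoulded cradle is dropped on the desk or back into the mould (over 0.7 m/s less than 30 mm above the desk) (height (world z) of cast below 0.03 m and linear speed of cast above 0.7 m/s).
It fails at once if a cradle is turned over or stood on end (over 0.9 rad) (angle between any of cast, lower's own z axis and vertical above 0.9 rad).
It fails at once if a bystander is moved more than 30 mm (distance of any of amber, canister, dish, jar, spatula from where it was at the start of the episode above 0.03 m).
It also fails if it takes over 72 s, if anything falls off the work surface, if the arm or the gripper's body presses on something with over 40 N, if the wrist force passes 120 N, or if a joint passes its speed limit or range.

ROBOT

A 7-joint arm with a two-finger parallel gripper is mounted at the origin on the work surface. World frame = base frame: x ahead of the robot, y to its left, z up, the work surface at z = 0. Lengths are in m, angles in rad, forces in N, time in s.
With the tool pointing down it reaches from about 0.425 to 0.925 m from the base axis. Payload 6.8 kg.
Tool frame: the origin (TCP) lies between the finger pads; the fingertips stand r.tips_ahead ahead of it and the grasp point (between the pads) lies 5 mm behind it (r.tips_ahead is the distance from the TCP to the fingertips, in m); z points along the fingers, y is the line along which they close (so a half turn about z gives the same grasp; the last joint's range is limited). The gripper opens to 85 mm and grips with 20 to 120 N. Pads are 22 mm wide; open, the fingers measure 114 mm over their backs; the gripper's body (76 mm by 85 mm) begins 54 mm behind the grasp point. The pads swing forward as they close: fully open they stand 13 mm farther back than shut.
Start: joints at [1.026, 0.477, 0.022, 1.555, -0.011, 1.109, -0.083], TCP at [0.286, -0.612, 0.245] pointing down, gripper open.
Joint ranges: [-2.96, 2.96], [-0.34, 2.1], [-1.41, 1.46], [0.24, 2.44], [-1.37, 4.51], [0.17, 1.92], [-2.96, 2.96]. Speed limits (rad/s): [2.39, 2.39, 3.14, 3.14, 3.14, 3.14, 3.14].

INTERFACE

Orientations are given as a rotation vector (axis times angle).
In Python, from bench import r gives the robot as it stands.
- The arm moves only by the tool move_arm, never from a script. Its argument "rows" is one flat list of numbers, 4 for each row, row after row: the shift along the tool's x, y, z in cm, then the turn about the tool's z in degrees. In form: [tx, ty, tz, twist, tx, ty, tz, twist, ...]. A call has 1 to 10 rows; each row is the pose to reach, as a shift and turn from the pose commanded when the call began, along the tool's axes at that moment; what a row does not reach only later rows make up. A row lasts 1/8 s, in which the tool goes at most 62.5 mm and 10.7 degrees, less where a joint would pass 70% of its speed; a pose out of reach is approached as far as the arm can. A call with a gripper value outside its range is refused whole. "fingers" is the opening, from 0 (shut) to 1 (fully open), set as the call begins (left out, the last holds). The fingers move at their own pace and stop on an object; "newtons" is the grip in N (left out, the last holds). Time passes only in rows, so rows that repeat a pose let the fingers close. It gives the time, the measured TCP pose, the force, the opening and the grip force at its end, in the units of the state.
- r.get_obs(): the state, without advancing time (a new reading comes with each control period).
- r.grab_frame(name): name is "scene" or "top" or "wrist"; returns the picture (480x640x3 uint8, blue, green, red); there is no depth.
- r.camera_params(name): a dict with "fx", "fy", "cx", "cy" (pixels), "world_from_camera" (4x4, takes a point from camera to world coordinates). Camera axes: x right, y down, z forward; pixel columns grow to the right and rows downward; lengths in m; the calibration is good to about 2 mm. A picture is of the moment at which its call begins: read the wrist's pose just before it. camera_params takes no time and is no camera call; for the wrist camera it gives the pose at the moment of the call.
- r.hand_in(): hands the job in; it is judged then, once.
The state is a dict: "clock": time; "joints": joint angles; "qvel": joint speeds; "tau": joint torques, N m; "tcp_pos": TCP position; "orientation": TCP orientation; "contact_force": force on the tool from outside, world axes, zero at the start; "moment": the same for the moment, N m; "grip_width": finger opening in m; "gripper_force": force on a finger pad.
Only numpy, scipy, OpenCV 4.12 (cv2) and the standard library are available. Lean on these libraries where they do the work, as an engineer would, in place of code of your own. Each camera call takes 0.05 s, during which the arm holds its last target. There are 200 camera calls.

## Working session

There is one attempt and no reset: what is moved stays moved. The work goes in short steps, Python scripts to look and compute and a tool call to move; the robot and the scene stay as the last step left them, time stands still between calls to the robot, and variables do not carry over. Pictures are saved under pics/ and viewed, at most 10 in all, crops included, and the job is handed in when it is done.

Besides the shell and the picture viewer there is one more tool, called after "Call:" by a JSON object that holds its "method" and its "body". move_arm: Moves the arm, as the interface text tells. Its arguments: {"type":"object","properties":{"rows":{"type":"array"},"fingers":{"type":"number"},"newtons":{"type":"number"}},"required":["rows"]}

```bash
ls; mkdir -p pics; python3 - <<'E'
from bench import r
import cv2, numpy as np
o=r.get_obs(); print({k:np.round(v,3).tolist() for k,v in o.items()}, r.tips_ahead)
for n in ("top","scene"):
    im=r.grab_frame(n); cv2.imwrite(f"pics/{n}0.png",im); p=r.camera_params(n); print(n,p["fx"],p["fy"],p["cx"],p["cy"],np.round(p["world_from_camera"],4).tolist())
E
```

```text
pics
{'clock': 0.0, 'joints': [1.026, 0.478, 0.022, 1.556, -0.012, 1.109, -0.083], 'qvel': [-0.0, -0.002, 0.001, 0.001, 0.001, 0.001, 0.001], 'tau': [-0.001, -59.646, 1.608, -28.12, 0.012, 0.009, -0.0], 'tcp_pos': [0.285, -0.611, 0.244], 'orientation': [-3.065, -0.68, 0.001], 'contact_force': [0.065, -0.174, -0.623], 'moment': [0.045, -0.002, -0.054], 'gripper_force': 0.0, 'grip_width': 0.085} 0.014
top 436.4105511248205 436.4105511248205 321.14988165790953 232.8361558285455 [[-0.0138, -0.993, 0.1174, 0.4445], [-0.9999, 0.0136, -0.0026, 0.0099], [0.0009, -0.1174, -0.9931, 1.0233], [0.0, 0.0, 0.0, 1.0]]
scene 582.4752086436921 582.4752086436921 319.03437831784726 241.0671247191784 [[0.2805, 0.7881, -0.5479, 1.1339], [0.9598, -0.2269, 0.165, -0.1751], [0.0057, -0.5722, -0.8201, 0.9481], [0.0, 0.0, 0.0, 1.0]]
```

View pics/top0.png

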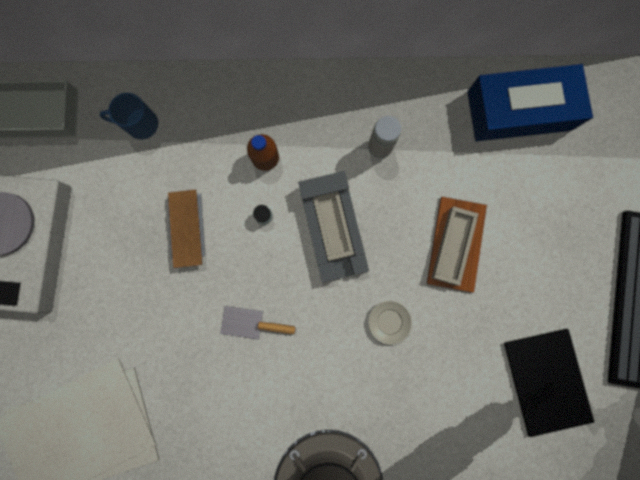

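View pics/scene0.png

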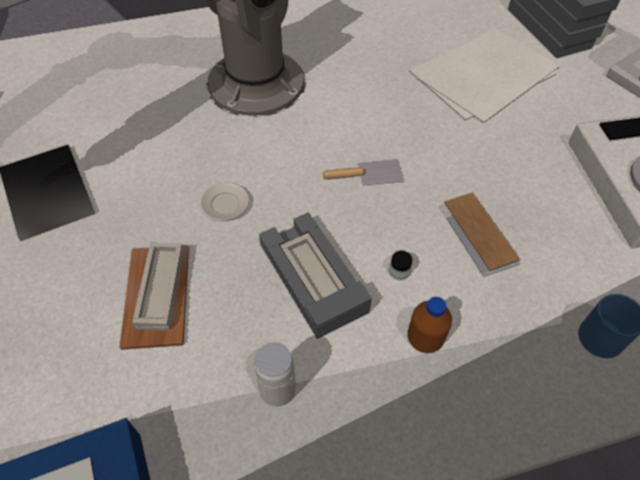

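The top view shows the card at (185,230), mould at (335,228) with its lip end at the top and slot at (348,270), the lower cradle on its board at (457,245), plus dish (388,323), jar (262,214), amber (262,150) and canister (384,137). The scene view shows the same items.

```bash
cat > h.py <<'E'
from bench import r
import cv2, numpy as np
from scipy.spatial.transform import Rotation as R
def ray(p,uv,z):
    uv=np.atleast_2d(uv).astype(float); T=p["world_from_camera"]
    d=np.c_[(uv[:,0]-p["cx"])/p["fx"],(uv[:,1]-p["cy"])/p["fy"],np.ones(len(uv))]@T[:3,:3].T
    return (T[:3,3]+d*((z-T[2,3])/d[:,2])[:,None])[:,:2]
def big(m):
    c,_=cv2.findContours(m.astype(np.uint8),cv2.RETR_EXTERNAL,cv2.CHAIN_APPROX_NONE)
    return max(c,key=cv2.contourArea)[:,0]
def rect(w):
    (c,s,a)=cv2.minAreaRect((w*1000).astype(np.float32)); a=a if s[0]>s[1] else a+90
    return np.round(c,1),np.round(sorted(s),1),round((a+90)%180-90,1)   # mm, deg of long axis from world x
def roi(m,b):
    o=np.zeros(m.shape,bool); o[b[1]:b[3],b[0]:b[2]]=m[b[1]:b[3],b[0]:b[2]]; return o
def inside(hull,m):
    f=np.zeros(m.shape,np.uint8); cv2.fillConvexPoly(f,cv2.convexHull(hull.astype(np.int32)),1)
    return (f>0)&m
E
python3 - <<'E'
from h import *
B={"top":dict(sheet=(160,180,212,280),board=(420,190,495,300),mould=(290,165,380,290)),"scene":dict(sheet=(435,185,525,280),board=(110,235,195,355),mould=(250,205,378,340))}
for n in B:
    im=cv2.imread(f"pics/{n}0.png"); p=r.camera_params(n); hsv=cv2.cvtColor(im,cv2.COLOR_BGR2HSV); b=B[n]
    brown=(hsv[...,1]>90)&((hsv[...,0]<20)|(hsv[...,0]>170))
    s=big(roi(brown,b["sheet"])); print(n,"sheet",rect(ray(p,s,.031)))
    bd=big(roi(brown,b["board"])); print("board",rect(ray(p,bd,.012)))
    lo=big(inside(bd,(hsv[...,1]<75)&(hsv[...,2]>90))); print("lower",rect(ray(p,lo,.040)))
    grey=(hsv[...,2]<115)
    m=big(roi(grey,b["mould"])); print("mould",rect(ray(p,m,.038)))
    ca=big(inside(m,(hsv[...,2]>115))); w=ray(p,ca,.038); print("cast",rect(w))
    print(im[240,330],im[200,345],im[320,500])
    v=im.copy()
    for c in (s,bd,lo,m,ca): cv2.polylines(v,[c.astype(np.int32)],True,(0,255,0),1)
    x0,y0,x1,y1=(160,160,500,300) if n=="top" else (110,185,530,350)
    cv2.imwrite(f"pics/v_{n}.png",cv2.resize(v[y0:y1,x0:x1],None,fx=1.9,fy=1.9))
a=cv2.imread("pics/v_top.png");b=cv2.imread("pics/v_scene.png");W=max(a.shape[1],b.shape[1])
cv2.imwrite("pics/v1.png",np.vstack([cv2.copyMakeBorder(x,0,0,0,W-x.shape[1],cv2.BORDER_CONSTANT) for x in(a,b)]))
E
```

```text
top sheet (array([577. , 320.6]), array([ 65.4, 174.5]), 5.7)
board (array([ 534.3, -307.5]), array([109.5, 208.5]), -11.5)
lower (array([ 528.3, -297. ]), array([ 60.3, 170.2]), -17.2)
mould (array([578.6, -17.2]), array([191.7, 280.4]), -0.8)
cast (array([600.6, -78.7]), array([ 57. , 233.8]), -4.3)
[130 145 149] [78 81 74] [152 159 159]
scene sheet (array([581.4, 319.9]), array([ 65.2, 174.3]), 5.5)
board (array([ 539.1, -308.7]), array([109.1, 210.5]), -11.6)
lower (array([ 540.2, -300.2]), array([ 64.5, 172.8]), -16.1)
mould (array([586.3, -20. ]), array([129.2, 247.6]), 13.4)
cast (array([574.7, -21.6]), array([ 60.2, 139.4]), 12.7)
[108 113 117] [164 171 177] [169 176 182]
```

View pics/v1.png

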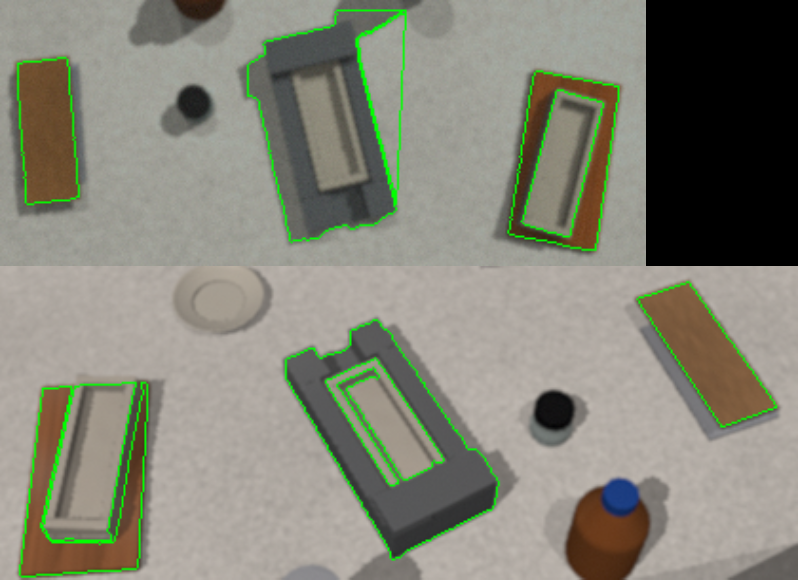

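```bash
cat >> h.py <<'E'
def to(x,y,z,yaw):
    o=r.get_obs(); M=R.from_rotvec(o["orientation"]).as_matrix(); p=o["tcp_pos"]
    cur=np.degrees(np.arctan2(M[1,0],M[0,0])); s=M.T@(np.array([x,y,z])-p)*100
    dy=(yaw-cur+90)%180-90
    print("shift cm",np.round(s,2),"twist",round(-dy,2),"cur yaw",round(cur,2),"tcp",np.round(p,4),"tilt",np.round(M[2],3),"t",round(o["clock"],2),"q7",round(o["joints"][6],2),"w",round(o["grip_width"],4),"F",np.round(o["contact_force"],1))
E
python3 - <<'E'
from h import *
p=r.camera_params("wrist"); o=r.get_obs(); M=R.from_rotvec(o["orientation"]).as_matrix()
T=p["world_from_camera"]; print(p["fx"],p["cx"],np.round(M.T@(T[:3,3]-o["tcp_pos"]),3),np.round(M.T@T[:3,:3],3).tolist())
to(.535,-.3,.3,-17)
E
```

```text
409.8184816287478 321.7240060197728 [ 0.068 -0.001 -0.128] [[0.001, -0.964, -0.266], [1.0, 0.001, 0.001], [-0.001, -0.266, 0.964]]
shift cm [ 35.79 -17.64  -5.53] twist 42.03 cur yaw 25.03 tcp [ 0.2853 -0.6112  0.2444] tilt [-0.    -0.002 -1.   ] t 0.1 q7 -0.08 w 0.0856 F [-0.1 -0.5  0.3]
```

Call:
{"method": "move_arm", "body": {"rows": [5,-2.5,-1,7,10,-5,-2,14,15,-7.5,-3,21,20,-10,-4,28,25,-12.5,-5,35,30,-15,-5.5,42,35.8,-17.6,-5.5,42,35.8,-17.6,-5.5,42]}}

```text
clock: 1.1
tcp_pos: [0.5393, -0.2942, 0.2997]
orientation: [-3.106, 0.447, -0.001]
contact_force: [-0.5, -0.0, -0.0]
grip_width: 0.0855
gripper_force: 0.0
```

```bash
python3 - <<'E'
from h import *
p=r.camera_params("wrist"); im=r.grab_frame("wrist"); cv2.imwrite("pics/w1.png",im); np.save("w1.npy",p["world_from_camera"])
to(.58,-.02,.32,13)
E
```

```text
shift cm [ -3.84 -27.82  -2.  ] twist -29.63 cur yaw -16.63 tcp [ 0.5372 -0.2975  0.2997] tilt [-0.001 -0.001 -1.   ] t 1.15 q7 -1.45 w 0.0856 F [-1.4 -0.8 -0.3]
```

View pics/w1.png

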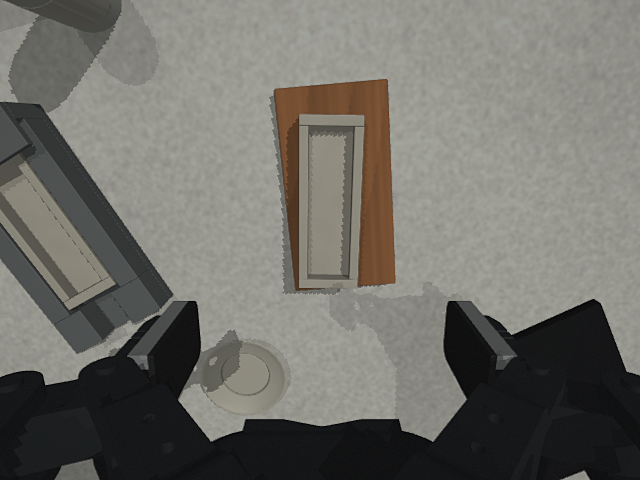

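The wrist view shows the lower cradle's rim with corners near (299,115), (364,115), (357,288), (298,290). The cradle's bottom edge coincides with the board's edge, and the mould's slot end is at left (95,330).

```bash
python3 - <<'E'
from h import *
p=r.camera_params("wrist"); p["world_from_camera"]=np.load("w1.npy")
im=cv2.imread("pics/w1.png"); hsv=cv2.cvtColor(im,cv2.COLOR_BGR2HSV)
brown=(hsv[...,1]>90)&((hsv[...,0]<20)|(hsv[...,0]>170))
bd=big(roi(brown,(265,70,405,300))); print("board",rect(ray(p,bd,.012)))
m=inside(bd,hsv[...,1]<70); lo=big(cv2.morphologyEx(m.astype(np.uint8),cv2.MORPH_OPEN,np.ones((5,5)))); w=ray(p,lo,.040); print("lower",rect(w))
q=cv2.boxPoints(cv2.minAreaRect(lo.astype(np.float32))); print(q.round(1).tolist(), cv2.approxPolyDP(lo.astype(np.int32),5,True)[:,0].tolist())
print("manual",ray(p,[(299,115),(364,115),(357,288),(298,290)],.04).round(4).tolist())
E
```

```text
board (array([ 536. , -308.9]), array([108.7, 208.3]), -11.5)
lower (array([ 529.4, -297.9]), array([ 59.3, 169.5]), -17.2)
[[299.0, 114.0], [364.0, 114.0], [364.0, 288.0], [299.0, 288.0]] [[300, 114], [299, 287], [356, 286], [364, 116]]
manual [[0.6179, -0.2942], [0.6014, -0.3508], [0.4403, -0.3011], [0.455, -0.2428]]
```

Call:
{"method": "move_arm", "body": {"rows": [-0.5,-4.6,-0.5,-5,-1,-9.2,-1,-10,-1.5,-13.8,-1.5,-15,-2.5,-18.4,-2,-20,-3,-23,-2,-25,-3.8,-27.8,-2,-29.6,-3.8,-27.8,-2,-29.6,-3.8,-27.8,-2,-29.6]}}

```text
clock: 2.15
tcp_pos: [0.5799, -0.0258, 0.32]
orientation: [3.122, 0.341, -0.001]
contact_force: [0.0, -1.4, -0.1]
grip_width: 0.0856
gripper_force: 0.0
```

```bash
python3 - <<'E'
from h import *
p=r.camera_params("wrist"); im=r.grab_frame("wrist"); cv2.imwrite("pics/w2.png",im); np.save("w2.npy",p["world_from_camera"])
to(.578,.32,.28,5.6)
E
```

```text
shift cm [  7.26 -33.87   3.96] twist 6.82 cur yaw 12.42 tcp [ 0.58   -0.0263  0.32  ] tilt [-0.001  0.001 -1.   ] t 2.2 q7 -1.47 w 0.0855 F [-0.2 -0.8  0.3]
```

View pics/w2.png

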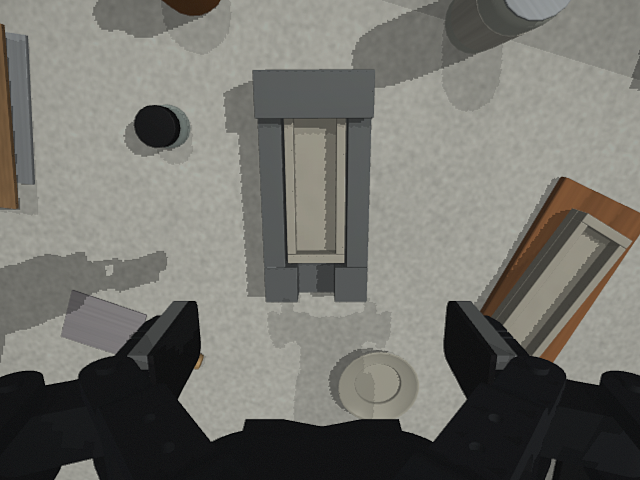

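The mould is centred: lip inner edge at row 118 (254–374), cradle rim sides at columns 284–346 and near end at row 263, lugs' outer end at row 300. The card is at far left.

```bash
python3 - <<'E'
from h import *
p=r.camera_params("wrist"); p["world_from_camera"]=np.load("w2.npy")
im=cv2.imread("pics/w2.png"); hsv=cv2.cvtColor(im,cv2.COLOR_BGR2HSV)
f=lambda uv,z:ray(p,uv,z).round(4).tolist()
m=roi((hsv[...,1]<50)&(hsv[...,2]>105),(270,121,360,275)); c=big(cv2.morphologyEx(m.astype(np.uint8),cv2.MORPH_CLOSE,np.ones((5,5))))
c=c[(c[:,1]>123)&(c[:,1]<268)]; print(cv2.approxPolyDP(c.astype(np.int32),4,True)[:,0].tolist()); print("cast",rect(ray(p,c,.038)))
print("lip edge",f([(253,118),(375,118)],.056),"lip far",f([(253,70),(375,70)],.056),"lug out",f([(265,301),(366,301)],.038),"lug in",f([(270,267),(363,267)],.038))
L=c[(c[:,1]>140)&(c[:,1]<250)];
for s in (L[L[:,0]<315],L[L[:,0]>315]):
    w=ray(p,s,.038); k=np.polyfit(w[:,0],w[:,1],1); print("side yaw",np.degrees(np.arctan(k[0])).round(2),"y at x=.55",np.polyval(k,.55).round(4))
E
```

```text
[[284, 125], [288, 262], [343, 262], [345, 124], [337, 124], [336, 134]]
cast (array([575.8, -19.7]), array([ 59.5, 140.8]), 12.8)
lip edge [[0.6374, 0.0518], [0.6617, -0.0576]] lip far [[0.6779, 0.0589], [0.7016, -0.0473]] lug out [[0.4518, 0.0089], [0.4755, -0.0982]] lug in [[0.4914, 0.0108], [0.5128, -0.0855]]
side yaw 12.75 y at x=.55 0.0044
side yaw 13.04 y at x=.55 -0.0558
```

Call:
{"method": "move_arm", "body": {"rows": [1,-5,0.5,1,2,-10,1,2,3,-15,1.5,3,4,-20,2,4,5,-25,2.5,5,6.2,-30,3.2,6,7.3,-33.9,4,6.8,7.3,-33.9,4,6.8,7.3,-33.9,4,6.8], "fingers": 1}}

```text
clock: 3.32
tcp_pos: [0.5786, 0.3205, 0.28]
orientation: [3.136, 0.155, 0.0]
contact_force: [0.0, -0.8, 0.1]
grip_width: 0.0853
gripper_force: 0.0
```

```bash
python3 - <<'E'
from h import *
p=r.camera_params("wrist"); im=r.grab_frame("wrist"); cv2.imwrite("pics/w3.png",im)
hsv=cv2.cvtColor(im,cv2.COLOR_BGR2HSV)
brown=(hsv[...,1]>90)&((hsv[...,0]<20)|(hsv[...,0]>170))
s=big(roi(brown,(150,0,500,420))); c,sz,a=rect(ray(p,s,.031)); print(c,sz,a,cv2.approxPolyDP(s.astype(np.int32),5,True)[:,0].tolist())
to(c[0]/1000,c[1]/1000,.034,a); print(r.tips_ahead)
E
```

```text
[579.2 322.1] [ 65.3 174.5] 5.6 [[284, 100], [287, 284], [352, 286], [357, 100]]
shift cm [ 0.05 -0.22 24.63] twist 0.02 cur yaw 5.62 tcp [0.5787 0.3202 0.2803] tilt [ 0.     0.002 -1.   ] t 3.38 q7 -2.18 w 0.0854 F [ 1.2 -0.6  0.4]
0.014
```

Call:
{"method": "move_arm", "body": {"rows": [0,-0.1,6,0,0,-0.15,12,0,0,-0.15,17,0,0,-0.15,21,0,0,-0.15,24,0,0,-0.15,26.1,0,0,-0.15,26.1,0]}}

```text
clock: 4.25
tcp_pos: [0.5772, 0.3228, 0.0183]
orientation: [3.136, 0.157, -0.003]
contact_force: [0.1, -0.2, 0.1]
grip_width: 0.0852
gripper_force: 0.0
```

Call:
{"method": "move_arm", "body": {"rows": [0,0,0,0,0,0,0,0,0,0,0,0,0,0,0,0], "fingers": 0.6, "newtons": 30}}

```text
clock: 4.75
tcp_pos: [0.5785, 0.325, 0.0211]
orientation: [-3.137, -0.159, -0.004]
contact_force: [-0.5, -0.9, 6.7]
grip_width: 0.0649
gripper_force: 33.8
```

Call:
{"method": "move_arm", "body": {"rows": [0,0,-3,0,0,0,-8,0,0,0,-13,0,0,0,-15,0,0,0,-15,0]}}

```text
clock: 5.38
tcp_pos: [0.5779, 0.325, 0.1707]
orientation: [-3.136, -0.16, -0.004]
contact_force: [-0.4, -0.5, -1.4]
grip_width: 0.0655
gripper_force: 33.8
```

```bash
python3 - <<'E'
from h import *
p=r.camera_params("wrist"); im=r.grab_frame("wrist"); cv2.imwrite("pics/w4.png",im)
o=r.get_obs(); print(o["gripper_force"])
hsv=cv2.cvtColor(im,cv2.COLOR_BGR2HSV)
brown=(hsv[...,1]>90)&((hsv[...,0]<20)|(hsv[...,0]>170))
s=big(brown); print(cv2.approxPolyDP(s.astype(np.int32),5,True)[:,0].tolist())
z=o["tcp_pos"][2]+.012; c,sz,a=rect(ray(p,s,z)); print(c,sz,a)
to(.529,-.2975,.12,-17.2)
E
```

```text
33.826743364334106
[[201, 45], [230, 433], [242, 430], [245, 418], [316, 425], [398, 418], [402, 430], [413, 433], [444, 46]]
[604.1 328.2] [ 65.4 122.8] 5.9
shift cm [-11.09  61.37   4.9 ] twist 23.03 cur yaw 5.83 tcp [0.577  0.3243 0.1688] tilt [-0.  0. -1.] t 5.42 q7 -2.22 w 0.0651 F [-0.  -0.6 -0.6]
```

View pics/w4.png

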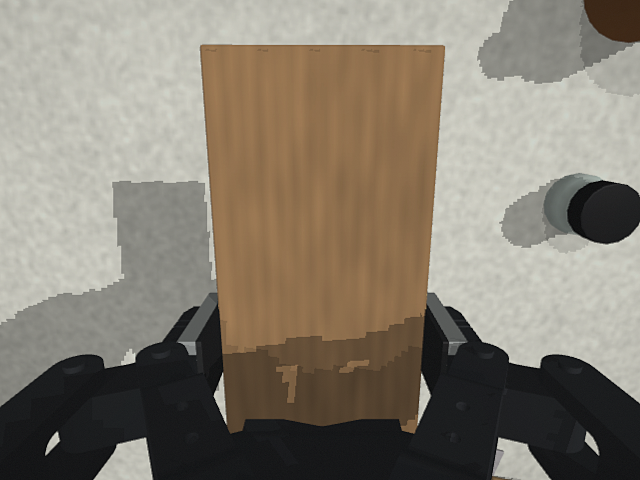

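The card is held between the pads, level, front edge at row 45 (columns 201–444), jar at right untouched.

Call:
{"method": "move_arm", "body": {"rows": [-1,4,-2,2,-2,9.5,-3,4,-3,15,-3,6,-4,20.5,-3,8,-5,26,-3,10,-6,31.5,-3,12,-7,37,-3,14,-8,42.5,-3,16,-9,48,-3,19,-10,53.5,-3,21]}}

```text
clock: 6.68
tcp_pos: [0.5304, -0.2193, 0.1968]
orientation: [-3.113, 0.417, 0.006]
contact_force: [1.2, -0.2, 0.2]
grip_width: 0.0649
gripper_force: 33.8
```

Call:
{"method": "move_arm", "body": {"rows": [-1,4,0,2,-1.1,7.9,0,2,-1.1,7.9,0,2,-1.1,7.9,0,2]}}

```text
clock: 7.18
tcp_pos: [0.5003, -0.2901, 0.1975]
orientation: [-3.105, 0.468, 0.004]
contact_force: [0.1, 0.7, -0.5]
grip_width: 0.065
gripper_force: 33.8
```

```bash
python3 - <<'E'
from h import *
to(.528,-.2972,.045,-17.2); print(r.get_obs()["gripper_force"])
E
```

```text
shift cm [ 2.91 -0.13 15.24] twist 0.05 cur yaw -17.15 tcp [ 0.5003 -0.2901  0.1975] tilt [-0.003 -0.001 -1.   ] t 7.17 q7 -1.47 w 0.065 F [ 0.1  0.7 -0.5]
33.83313059806824
```

Call:
{"method": "move_arm", "body": {"rows": [1.5,-0.1,3,0,2.9,-0.1,7,0,2.9,-0.1,11,0,2.9,-0.1,13.5,0,2.9,-0.1,14.7,0,2.9,-0.1,15.2,0,2.9,-0.1,15.2,0]}}

```text
clock: 8.05
tcp_pos: [0.5294, -0.2987, 0.0478]
orientation: [3.106, -0.468, 0.001]
contact_force: [0.2, -0.1, -0.8]
grip_width: 0.0653
gripper_force: 33.8
```

```bash
python3 - <<'E'
from h import *
to(.528,-.2972,.0355,-17.2); print(r.get_obs()["gripper_force"])
E
```

```text
shift cm [-0.17 -0.1   1.23] twist 0.05 cur yaw -17.15 tcp [ 0.5294 -0.2987  0.0478] tilt [ 0.001 -0.    -1.   ] t 8.05 q7 -1.49 w 0.0653 F [ 0.2 -0.1 -0.8]
33.81929039955139
```

Call:
{"method": "move_arm", "body": {"rows": [-0.1,-0.1,0.5,0,-0.1,-0.1,0.9,0,-0.1,-0.1,1.1,0,-0.1,-0.1,1.2,0,-0.1,-0.1,1.2,0]}}

```text
clock: 8.68
tcp_pos: [0.5282, -0.2977, 0.0353]
orientation: [3.106, -0.469, 0.0]
contact_force: [0.1, 0.7, -0.3]
grip_width: 0.0653
gripper_force: 33.8
```

```bash
python3 - <<'E'
from h import *
to(.528,-.2972,.0355,-17.2)
E
```

```text
shift cm [-0.03 -0.04 -0.02] twist 0.02 cur yaw -17.18 tcp [ 0.5282 -0.2977  0.0353] tilt [ 0.  0. -1.] t 8.68 q7 -1.49 w 0.0653 F [ 0.1  0.7 -0.3]
```

Call:
{"method": "move_arm", "body": {"rows": [0,0,0.15,0,0,0,0.3,0,0,0,0.3,0]}}

```text
clock: 9.05
tcp_pos: [0.5283, -0.2978, 0.035]
orientation: [3.106, -0.469, 0.001]
contact_force: [-7.8, 4.1, 23.5]
grip_width: 0.0651
gripper_force: 35.7
```

Call:
{"method": "move_arm", "body": {"rows": [0,0,0.1,0,0,0,0.2,0,0,0,0.2,0]}}

```text
clock: 9.43
tcp_pos: [0.5285, -0.2978, 0.0344]
orientation: [3.106, -0.47, 0.002]
contact_force: [-11.4, 6.5, 35.3]
grip_width: 0.0649
gripper_force: 37.0
```

Call:
{"method": "move_arm", "body": {"rows": [0,0,-0.3,0,0,0,-0.45,0,0,0,-0.45,0]}}

```text
clock: 9.8
tcp_pos: [0.5283, -0.2977, 0.0347]
orientation: [3.106, -0.469, 0.0]
contact_force: [-1.1, 0.5, 3.1]
grip_width: 0.0649
gripper_force: 34.5
```

Call:
{"method": "move_arm", "body": {"rows": [0,0,0,0,0,0,0,0,0,0,0,0,0,0,0,0], "fingers": 1}}

```text
clock: 10.3
tcp_pos: [0.5281, -0.2976, 0.0347]
orientation: [-3.106, 0.469, 0.0]
contact_force: [-0.0, 1.0, -0.4]
grip_width: 0.0856
gripper_force: 0.0
```

Call:
{"method": "move_arm", "body": {"rows": [0,0,-3,0,0,0,-9,0,0,0,-15,0,0,0,-21,0,0,0,-25,0,0,0,-25,0,0,0,-25,0]}}

```text
clock: 11.18
tcp_pos: [0.5276, -0.2974, 0.284]
orientation: [-3.106, 0.469, 0.002]
contact_force: [-1.3, -1.5, -0.7]
grip_width: 0.0854
gripper_force: 0.0
```

```bash
python3 - <<'E'
from h import *
p=r.camera_params("wrist"); im=r.grab_frame("wrist"); cv2.imwrite("pics/w5.png",im)
hsv=cv2.cvtColor(im,cv2.COLOR_BGR2HSV)
brown=(hsv[...,1]>90)&((hsv[...,0]<22)|(hsv[...,0]>170))
print(im[200,330],hsv[200,330],hsv[100,380])
to(.5,-.03,.2,102.8)
E
```

```text
[ 60  88 113] [ 16 120 113] [ 13 147 118]
shift cm [-10.48 -24.72   8.37] twist 60.03 cur yaw -17.17 tcp [ 0.5274 -0.2972  0.2833] tilt [-0.003 -0.    -1.   ] t 11.22 q7 -1.47 w 0.0854 F [-0.1 -0.7 -0.7]
```

View pics/w5.png

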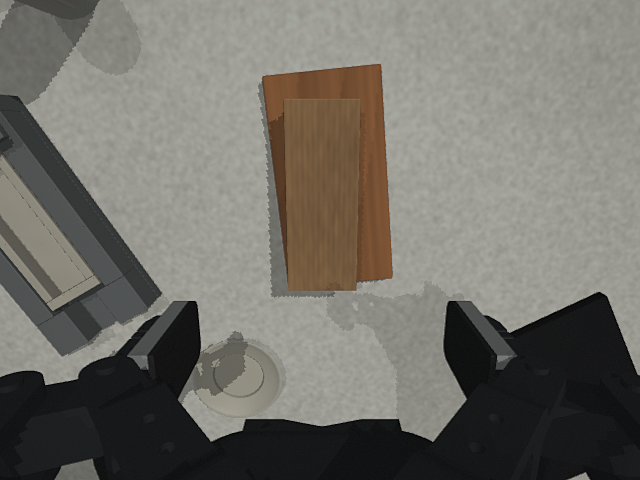

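The card sits on the lower cradle, its corners near (284,98), (360,99), (357,291) and (288,290), evenly covering it. The mould is at left, unchanged.

```bash
python3 - <<'E'
from h import *
p=r.camera_params("wrist"); w=ray(p,[(284.5,98.5),(360,98.5),(357.5,291),(288,291)],.045); print("card",w.mean(0),np.degrees(np.arctan2(*(w[0]-w[3])[::-1])),np.degrees(np.arctan2(*(w[1]-w[2])[::-1])),np.linalg.norm(w[0]-w[3]))
to(.5111,-.0343,.13,102.8)
E
```

```text
card [ 0.52719727 -0.29725598] -17.400403093079827 -16.455339002007133 0.17592584082940182
shift cm [ -9.28 -24.63  15.36] twist 60.03 cur yaw -17.17 tcp [ 0.5274 -0.2972  0.2833] tilt [-0.003 -0.    -1.   ] t 11.22 q7 -1.47 w 0.0854 F [-0.1 -0.7 -0.7]
```

Call:
{"method": "move_arm", "body": {"rows": [-1,-2.5,0,-10,-2,-5,0,-20,-3,-8,0,-30,-4,-11,0,-40,-5,-14,0,-50,-6,-17,0,-60,-7,-19,1,-70,-8,-21,3,-80,-9,-23,5,-90,-9.3,-24.7,8,-100], "fingers": 0.45}}

```text
clock: 12.48
tcp_pos: [0.5114, -0.0332, 0.2032]
orientation: [-2.348, -2.085, 0.001]
contact_force: [1.0, -0.3, -0.6]
grip_width: 0.0381
gripper_force: 0.0
```

Call:
{"method": "move_arm", "body": {"rows": [0,0,2,-10,0,0,4,-20,0,0,4,-20,0,0,4,-20], "newtons": 25}}

```text
clock: 12.98
tcp_pos: [0.5122, -0.0341, 0.1647]
orientation: [-1.963, -2.452, 0.0]
contact_force: [0.1, 0.4, 0.1]
grip_width: 0.0387
gripper_force: 0.0
```

```bash
python3 - <<'E'
from h import *
to(.5111,-.0343,.042,102.8); im=r.grab_frame("wrist"); cv2.imwrite("pics/w6.png",im)
E
```

```text
shift cm [ 0.   -0.1  12.27] twist -0.17 cur yaw 102.63 tcp [ 0.5122 -0.0341  0.1647] tilt [ 0.    -0.001 -1.   ] t 12.97 q7 -0.04 w 0.0387 F [0.1 0.4 0.1]
```

View pics/w6.png

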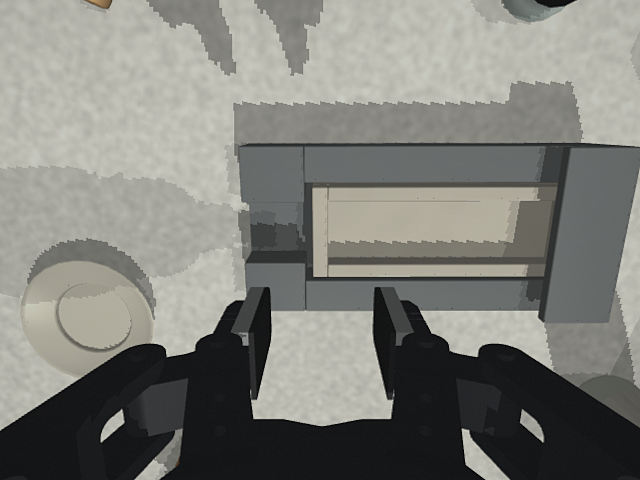

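The end wall spans columns 313–328, rows 185–277, and the lug inner edge is at column 305, so there is about 5 mm of play on the slot side. The fingers are centred on the wall.

```bash
python3 - <<'E'
from h import *
p=r.camera_params("wrist"); w=ray(p,[(313,185),(328,185),(328,277),(313,277)],.038); print(w.round(4).tolist(),w.mean(0))
to(*w.mean(0),.042,102.8)
E
```

```text
[[0.5008, -0.0048], [0.5099, -0.0027], [0.5237, -0.0624], [0.5139, -0.0646]] [ 0.51208384 -0.03362371]
shift cm [ 0.06 -0.04 12.32] twist -0.13 cur yaw 102.67 tcp [ 0.5125 -0.0341  0.1652] tilt [ 0.  0. -1.] t 13.03 q7 -0.04 w 0.0386 F [ 0.7 -0.6  0.9]
```

Call:
{"method": "move_arm", "body": {"rows": [0,0,3,0,0,-0.05,6,0,0,-0.05,8.5,0,0,-0.05,10.5,0,0,-0.05,11.5,0,0,-0.05,12.2,0,0,-0.05,12.2,0]}}

```text
clock: 13.9
tcp_pos: [0.512, -0.0342, 0.043]
orientation: [1.96, 2.455, 0.0]
contact_force: [0.5, -1.1, 0.1]
grip_width: 0.0385
gripper_force: 0.0
```

Call:
{"method": "move_arm", "body": {"rows": [0,0,0,0,0,0,0,0,0,0,0,0], "fingers": 0.05, "newtons": 25}}

```text
clock: 14.28
tcp_pos: [0.5121, -0.0343, 0.0434]
orientation: [1.959, 2.455, 0.0]
contact_force: [-1.2, 0.0, 5.5]
grip_width: 0.009
gripper_force: 27.1
```

```bash
python3 - <<'E'
from h import *
to(.5121,-.0336,.042,102.8); print(r.get_obs()["gripper_force"])
E
```

```text
shift cm [0.07 0.02 0.14] twist 0.01 cur yaw 102.81 tcp [ 0.5121 -0.0343  0.0434] tilt [-0.     0.001 -1.   ] t 14.28 q7 -0.16 w 0.009 F [-1.2  0.   5.5]
27.08924263715744
```

Call:
{"method": "move_arm", "body": {"rows": [0,0,-0.2,0,0,0,-0.4,0,0,0.05,-0.6,0,0,0.05,-0.8,0,0,0.1,-1.0,0,0,0.1,-1.0,0]}}

```text
clock: 15.02
tcp_pos: [0.5125, -0.0341, 0.0528]
orientation: [-1.959, -2.456, 0.0]
contact_force: [-1.0, -0.9, -3.6]
grip_width: 0.0088
gripper_force: 27.0
```

```bash
python3 - <<'E'
from h import *
to(.5121,-.0336,.042,102.8); print(r.get_obs()["gripper_force"], r.get_obs()["moment"]); cv2.imwrite("pics/s1.png",cv2.resize(r.grab_frame("scene")[180:340,220:400],None,fx=4,fy=3.7))
E
```

```text
shift cm [ 0.06 -0.03  1.08] twist 0.03 cur yaw 102.83 tcp [ 0.5125 -0.0341  0.0528] tilt [-0. -0. -1.] t 15.03 q7 -0.15 w 0.0088 F [-1.  -0.9 -3.6]
27.0078286039643 [0.00669403 0.26464974 0.04388346]
```

View pics/s1.png

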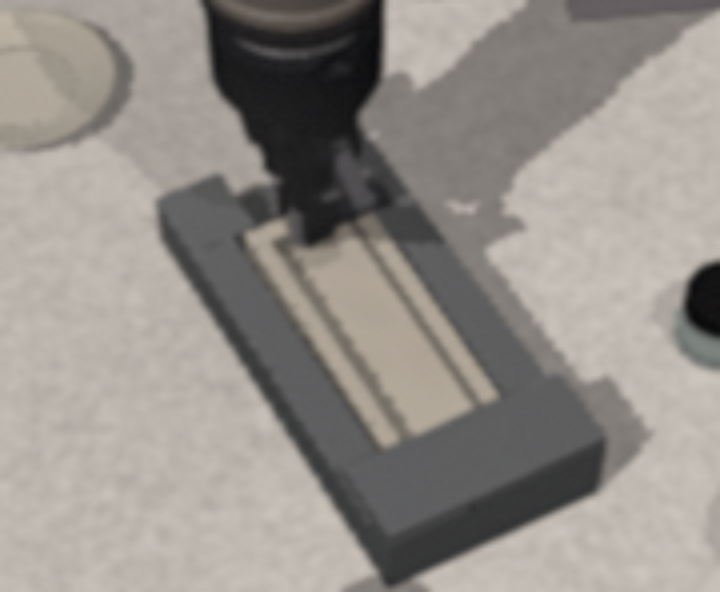

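The picture shows the cradle gripped at its slot-end wall near (330,225) and apparently cantilevered level, which the moment of about 0.26 Nm confirms. I will set it back down and regrip shallower so it can swing.

Call:
{"method": "move_arm", "body": {"rows": [0,0,0.2,0,0,-0.05,0.4,0,0,-0.05,0.6,0,0,-0.1,0.8,0,0,-0.1,1.0,0,0,-0.1,1.0,0], "newtons": 20}}

```text
clock: 15.82
tcp_pos: [0.5117, -0.0343, 0.0435]
orientation: [1.959, 2.455, -0.001]
contact_force: [-4.8, -0.7, 7.6]
grip_width: 0.0091
gripper_force: 27.2
```

Call:
{"method": "move_arm", "body": {"rows": [0,0,0,0,0,0,0,0,0,0,-0.3,0,0,0,-0.5,0,0,0,-0.6,0,0,0,-0.6,0], "fingers": 0.25}}

```text
clock: 16.58
tcp_pos: [0.5119, -0.0343, 0.0489]
orientation: [1.959, 2.455, 0.0]
contact_force: [0.8, 0.1, -0.0]
grip_width: 0.0216
gripper_force: 0.0
```

Call:
{"method": "move_arm", "body": {"rows": [0,0,0,0,0,0,0,0,0,0,0,0], "fingers": 0.05, "newtons": 20}}

```text
clock: 16.95
tcp_pos: [0.5117, -0.0343, 0.0489]
orientation: [-1.959, -2.456, 0.0]
contact_force: [-0.9, -0.6, 2.9]
grip_width: 0.0091
gripper_force: 21.3
```

Call:
{"method": "move_arm", "body": {"rows": [0,0,-0.2,0,0,0,-0.4,0,0,0.05,-0.6,0,0,0.05,-0.8,0,0,0.05,-0.8,0]}}

```text
clock: 17.58
tcp_pos: [0.5121, -0.0342, 0.0568]
orientation: [-1.959, -2.455, 0.0]
contact_force: [1.2, -0.1, -3.6]
grip_width: 0.0085
gripper_force: 20.7
```

```bash
python3 - <<'E'
from h import *
to(.5121,-.0336,.042,102.8); print(r.get_obs()["gripper_force"], r.get_obs()["moment"])
E
```

```text
shift cm [0.06 0.02 1.48] twist 0.02 cur yaw 102.82 tcp [ 0.5121 -0.0342  0.0568] tilt [-0. -0. -1.] t 17.57 q7 -0.14 w 0.0085 F [ 1.2 -0.1 -3.6]
20.730665769515326 [ 0.0687583  -0.00534457 -0.0099416 ]
```

Call:
{"method": "move_arm", "body": {"rows": [0,0,-0.3,0,0,0.05,-0.6,0,0,0.05,-0.9,0,0,0.1,-1.2,0,0,0.1,-1.4,0,0,0.1,-1.4,0]}}

```text
clock: 18.32
tcp_pos: [0.5133, -0.0339, 0.071]
orientation: [1.959, 2.455, 0.0]
contact_force: [0.9, 0.5, -2.6]
grip_width: 0.009
gripper_force: 20.0
```

```bash
python3 - <<'E'
from h import *
to(.5121,-.0336,.042,102.8); print(r.get_obs()["gripper_force"], r.get_obs()["moment"]); cv2.imwrite("pics/w7.png",r.grab_frame("wrist"))
E
```

```text
shift cm [ 0.06 -0.11  2.9 ] twist 0.02 cur yaw 102.82 tcp [ 0.5133 -0.0339  0.071 ] tilt [-0.  0. -1.] t 18.32 q7 -0.13 w 0.009 F [ 0.9  0.5 -2.6]
19.96515173872467 [ 0.00981275 -0.02270835  0.02308469]
```

View pics/w7.png

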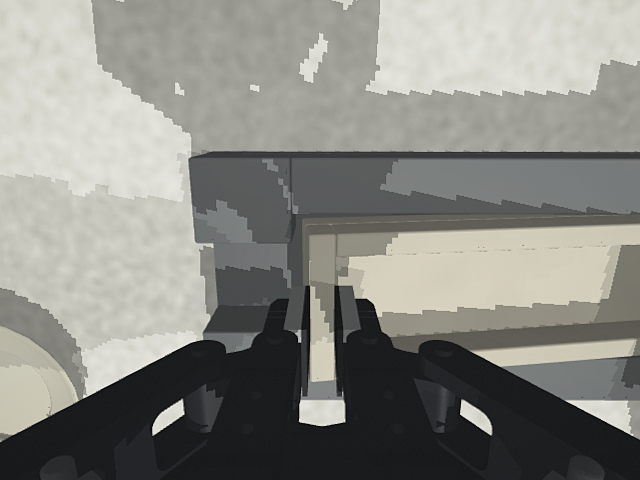

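The cradle's slot end is raised, the rim widening toward the pads shows it swinging up, and the pads hold the wall at (322,340).

Call:
{"method": "move_arm", "body": {"rows": [0,0.05,-0.4,0,0,0.05,-0.8,0,0,0.05,-1.2,0,0,0,-1.5,0,0,-0.2,-1.8,0,0,-0.6,-1.8,0,0,-1.1,-1.8,0,0,-1.6,-1.8,0,0,-2.1,-1.8,0,0,-2.1,-1.8,0]}}

```text
clock: 19.62
tcp_pos: [0.4918, -0.0389, 0.0886]
orientation: [-1.959, -2.455, 0.002]
contact_force: [-0.3, -0.1, -3.4]
grip_width: 0.0088
gripper_force: 20.7
```

```bash
python3 - <<'E'
from h import *
to(.5121,-.0336,.042,102.8); print(r.get_obs()["gripper_force"], r.get_obs()["moment"])
E
```

```text
shift cm [0.07 2.1  4.66] twist 0.01 cur yaw 102.81 tcp [ 0.4918 -0.0389  0.0886] tilt [-0.    -0.001 -1.   ] t 19.62 q7 -0.1 w 0.0088 F [-0.3 -0.1 -3.4]
20.684128934517503 [-0.08001553  0.3235976   0.03378431]
```

Call:
{"method": "move_arm", "body": {"rows": [0,-0.3,0,0,0,-0.6,0,0,0,-0.8,0,0,0,-0.8,0.3,0,0,-0.8,0.5,0,0,-0.8,0.5,0]}}

```text
clock: 20.38
tcp_pos: [0.4846, -0.0404, 0.0835]
orientation: [-1.959, -2.455, 0.001]
contact_force: [-1.3, -0.6, -2.2]
grip_width: 0.009
gripper_force: 20.6
```

```bash
python3 - <<'E'
from h import *
to(.5121,-.0336,.042,102.8); print(r.get_obs()["gripper_force"], r.get_obs()["moment"]); cv2.imwrite("pics/s2.png",cv2.resize(r.grab_frame("scene")[180:340,220:400],None,fx=4,fy=3.7))
E
```

```text
shift cm [0.05 2.83 4.15] twist 0.03 cur yaw 102.83 tcp [ 0.4846 -0.0404  0.0835] tilt [ 0.    -0.001 -1.   ] t 20.38 q7 -0.11 w 0.009 F [-1.3 -0.6 -2.2]
20.599282232578844 [-0.07600735  0.35764224 -0.08633324]
```

View pics/s2.png

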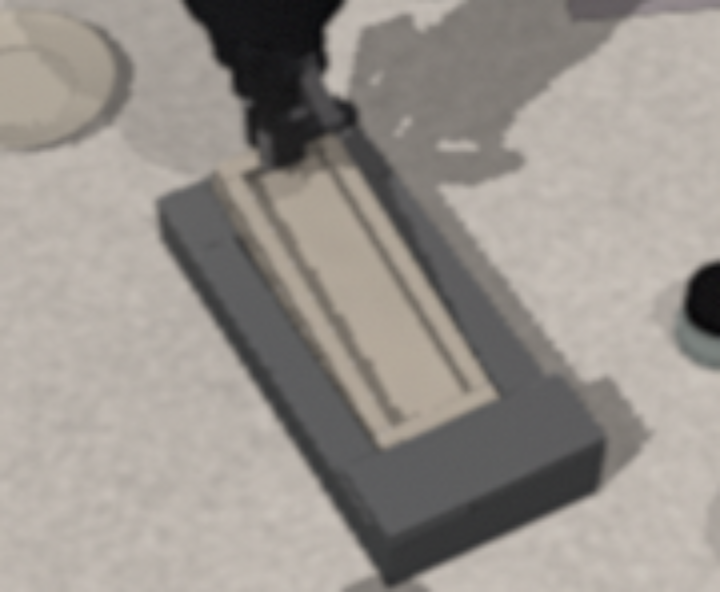

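The cradle leans up on the slot side, and its far end wall is bared just in front of the lip at (440,420), so it is clear. That was my eleventh picture, one over the limit, so I will view no more and work from numbers.

Call:
{"method": "move_arm", "body": {"rows": [0,-0.1,0.1,0,0,-0.2,0.2,0,0,-0.2,0.3,0,0,-0.2,0.4,0,0,-0.2,0.4,0]}}

```text
clock: 21.05
tcp_pos: [0.4836, -0.0407, 0.0812]
orientation: [1.959, 2.455, 0.0]
contact_force: [-3.4, 1.0, 14.2]
grip_width: 0.0088
gripper_force: 23.2
```

```bash
python3 - <<'E'
from h import *
to(.5121,-.0336,.042,102.8); print(r.get_obs()["gripper_force"], r.get_obs()["moment"])
E
```

```text
shift cm [0.07 2.93 3.92] twist 0.02 cur yaw 102.82 tcp [ 0.4836 -0.0407  0.0812] tilt [-0.001  0.001 -1.   ] t 21.05 q7 -0.11 w 0.0088 F [-3.4  1.  14.2]
23.24233151273802 [0.03025588 1.04720267 0.01013927]
```

Call:
{"method": "move_arm", "body": {"rows": [0,0,-0.1,0,0,0,-0.2,0,0,0,-0.2,0]}}

```text
clock: 21.42
tcp_pos: [0.4833, -0.0408, 0.0818]
orientation: [1.959, 2.455, 0.001]
contact_force: [0.8, 0.4, -0.3]
grip_width: 0.009
gripper_force: 20.7
```

Call:
{"method": "move_arm", "body": {"rows": [0,0,0,0,0,0,0,0,0,0,0,0], "fingers": 0.3}}

```text
clock: 21.8
tcp_pos: [0.4829, -0.0408, 0.0817]
orientation: [-1.959, -2.456, 0.0]
contact_force: [0.0, 0.1, -0.2]
grip_width: 0.0259
gripper_force: 0.0
```

Call:
{"method": "move_arm", "body": {"rows": [0,0,-2,0,0,0,-6,10,0,0,-11,20,0,0,-16,30,0,0.5,-20,40,0,1.5,-20,50,0,2.5,-20,60,0,3.5,-20,70,0,4.5,-20,80,0,5.5,-20,90], "fingers": 1}}

```text
clock: 23.05
tcp_pos: [0.5367, -0.0285, 0.2817]
orientation: [-3.123, -0.342, 0.001]
contact_force: [-0.1, 0.6, 0.2]
grip_width: 0.0853
gripper_force: 0.0
```

Call:
{"method": "move_arm", "body": {"rows": [0,0,0,0,0,0,0,0,0,0,0,0]}}

```text
clock: 23.42
tcp_pos: [0.5362, -0.0288, 0.2818]
orientation: [3.122, 0.354, -0.0]
contact_force: [0.7, -0.0, 0.3]
grip_width: 0.0854
gripper_force: 0.0
```

```bash
python3 - <<'E'
from h import *
to(.55,-.025,.05,12.8)
p=r.camera_params("wrist"); im=r.grab_frame("wrist"); cv2.imwrite("pics/w8.png",im); np.save("w8.npy",p["world_from_camera"])
hsv=cv2.cvtColor(im,cv2.COLOR_BGR2HSV)
m=cv2.morphologyEx((roi((hsv[...,0]>8)&(hsv[...,0]<35)&(hsv[...,1]>18)&(hsv[...,2]>100),(200,60,440,420))).astype(np.uint8),cv2.MORPH_OPEN,np.ones((5,5)))
c=big(m); print(cv2.contourArea(c.astype(np.int32)),cv2.approxPolyDP(c.astype(np.int32),6,True)[:,0].tolist())
print(cv2.boxPoints(cv2.minAreaRect(c.astype(np.float32))).round())
for v in range(90,400,20): print(v,"".join("#" if m[v,u] else "." for u in range(230,410,4)))
E
```

```text
shift cm [ 1.43 -0.06 23.18] twist 0.12 cur yaw 12.92 tcp [ 0.5362 -0.0288  0.2818] tilt [-0.  0. -1.] t 23.43 q7 -1.48 w 0.0854 F [ 0.7 -0.   0.3]
9121.5 [[288, 88], [288, 260], [297, 260], [298, 200], [299, 259], [344, 259], [344, 98]]
[[288.  88.]
 [344.  88.]
 [344. 260.]
 [288. 260.]]
90 ...............##.............##.............
110 ...............##.###########.##.............
130 ...............##.###########.##.............
150 ...............##.###########.##.............
170 ...............##############.##.............
190 ...............##############.##.............
210 ...............##.###########.##.............
230 ...............##.########.##.##.............
250 ...............##.##############.............
270 ...............#################.............
290 .............................................
310 .............................................
330 .............................................
350 ................................#############
370 .............................################
390 ..............................############.##
```

```bash
python3 - <<'E'
from h import *
from scipy.optimize import brentq
p=r.camera_params("wrist"); p["world_from_camera"]=np.load("w8.npy")
im=cv2.imread("pics/w8.png"); hsv=cv2.cvtColor(im,cv2.COLOR_BGR2HSV)
m=(hsv[...,0]>8)&(hsv[...,0]<35)&(hsv[...,1]>18)&(hsv[...,2]>100)
for v in range(70,300,10):
    u=np.where(m[v,270:370])[0]+270
    if len(u)<5: print(v,len(u)); continue
    a,b=u.min()-.5,u.max()+.5
    W=lambda z:np.linalg.norm(np.subtract(*ray(p,[(a,v),(b,v)],z)))-.060
    z=brentq(W,-.1,.2); print(v,a,b,"z",round(z,4),ray(p,[((a+b)/2,v)],z).round(4).tolist())
for u in (292,318,330,342): print(u,[(v,im[v,u].tolist()) for v in range(256,296,3)])
E
```

```text
70 0
80 286.5 356.5 z 0.0357 [[0.6376, -0.0048]]
90 287.5 356.5 z 0.0326 [[0.63, -0.007]]
100 287.5 356.5 z 0.0349 [[0.6218, -0.0089]]
110 287.5 355.5 z 0.0317 [[0.6137, -0.0103]]
120 287.5 356.5 z 0.0395 [[0.6055, -0.0126]]
130 287.5 356.5 z 0.0418 [[0.5973, -0.0145]]
140 287.5 356.5 z 0.0441 [[0.5892, -0.0164]]
150 287.5 356.5 z 0.0464 [[0.581, -0.0183]]
160 287.5 356.5 z 0.0488 [[0.5728, -0.0202]]
170 287.5 356.5 z 0.0511 [[0.5647, -0.022]]
180 287.5 356.5 z 0.0534 [[0.5565, -0.0239]]
190 287.5 355.5 z 0.0505 [[0.5474, -0.0256]]
200 287.5 355.5 z 0.0528 [[0.5392, -0.0275]]
210 287.5 355.5 z 0.0552 [[0.5309, -0.0294]]
220 287.5 355.5 z 0.0575 [[0.5226, -0.0313]]
230 287.5 355.5 z 0.0599 [[0.5143, -0.0332]]
240 287.5 355.5 z 0.0622 [[0.506, -0.0351]]
250 287.5 355.5 z 0.0646 [[0.4977, -0.037]]
260 287.5 355.5 z 0.0669 [[0.4894, -0.0389]]
270 287.5 355.5 z 0.0693 [[0.4811, -0.0408]]
280 0
290 0
292 [(256, [129, 141, 145]), (259, [129, 142, 146]), (262, [110, 120, 125]), (265, [132, 145, 148]), (268, [130, 144, 147]), (271, [133, 146, 150]), (274, [79, 78, 76]), (277, [99, 103, 102]),
[... 461 characters left out ...]
 (295, [151, 160, 160])]
330 [(256, [132, 145, 149]), (259, [130, 143, 147]), (262, [115, 127, 129]), (265, [131, 144, 147]), (268, [131, 144, 147]), (271, [132, 145, 149]), (274, [138, 145, 146]), (277, [140, 148, 149]), (280, [152, 161, 161]), (283, [148, 156, 157]), (286, [148, 156, 157]), (289, [150, 159, 159]), (292, [147, 155, 155]), (295, [150, 157, 158])]
342 [(256, [93, 102, 104]), (259, [91, 99, 102]), (262, [115, 127, 129]), (265, [130, 143, 146]), (268, [130, 144, 147]), (271, [132, 146, 150]), (274, [68, 71, 70]), (277, [103, 108, 107]), (280, [146, 153, 154]), (283, [154, 162, 163]), (286, [158, 166, 166]), (289, [152, 161, 161]), (292, [144, 151, 151]), (295, [143, 151, 150])]
```

```bash
python3 - <<'E'
from h import *
to(.5556,-.0238,.048,12.95)
E
```

```text
shift cm [ 2.   -0.06 23.38] twist -0.06 cur yaw 12.89 tcp [ 0.5363 -0.0288  0.2818] tilt [-0.  0. -1.] t 23.48 q7 -1.48 w 0.0854 F [ 0.5 -0.1  0.2]
```

Call:
{"method": "move_arm", "body": {"rows": [1,0,4,0,2,-0.05,9,0,2,-0.05,14,0,2,-0.05,18,0,2,-0.05,21,0,2,-0.05,22.5,0,2,-0.05,23.4,0,2,-0.05,23.4,0,2,-0.05,23.4,0]}}

```text
clock: 24.6
tcp_pos: [0.5568, -0.0237, 0.0488]
orientation: [3.122, 0.351, 0.003]
contact_force: [-0.3, 0.3, -0.8]
grip_width: 0.0852
gripper_force: 0.0
```

```bash
python3 - <<'E'
from h import *
to(.5556,-.0238,.048,12.95)
E
```

```text
shift cm [-0.12 -0.01  0.08] twist -0.12 cur yaw 12.83 tcp [ 0.5568 -0.0237  0.0488] tilt [ 0.002  0.    -1.   ] t 24.6 q7 -1.61 w 0.0852 F [-0.3  0.3 -0.8]
```

Call:
{"method": "move_arm", "body": {"rows": [-0.1,0,0,0,-0.1,0,0,0,-0.1,0,0,0,-0.1,0,0,0,-0.1,0,0,0], "fingers": 0.55, "newtons": 50}}

```text
clock: 25.22
tcp_pos: [0.5556, -0.0238, 0.0488]
orientation: [3.122, 0.351, 0.002]
contact_force: [-2.1, 0.1, 6.1]
grip_width: 0.0589
gripper_force: 52.8
```

Call:
{"method": "move_arm", "body": {"rows": [0,0,-0.3,0,0,0,-0.8,0,0,0,-1.3,0,0,0,-2,0,0,0,-2,0]}}

```text
clock: 25.85
tcp_pos: [0.5556, -0.0239, 0.0685]
orientation: [3.122, 0.351, 0.002]
contact_force: [0.6, -0.4, -4.4]
grip_width: 0.0592
gripper_force: 54.7
```

```bash
python3 - <<'E'
from h import *
to(.5556,-.0238,.2,12.95);o=r.get_obs(); print(o["moment"],o["gripper_force"])
E
```

```text
shift cm [  0.02  -0.   -13.15] twist -0.13 cur yaw 12.82 tcp [ 0.5556 -0.0239  0.0685] tilt [ 0.001  0.    -1.   ] t 25.85 q7 -1.6 w 0.0592 F [ 0.6 -0.4 -4.4]
[-0.00849932  0.00066658  0.01682102] 54.73298516124487
```

Call:
{"method": "move_arm", "body": {"rows": [0,0,-2,0,0,0,-5,0,0,0,-8,0,0,0,-11,0,0,0,-13,0,0,0,-13,0]}}

```text
clock: 26.6
tcp_pos: [0.5559, -0.0238, 0.1991]
orientation: [3.122, 0.351, 0.005]
contact_force: [-0.2, -0.2, -4.8]
grip_width: 0.0586
gripper_force: 56.0
```

```bash
cat > rim.py <<'E'
from h import *
from scipy.optimize import brentq
o=r.get_obs(); p=r.camera_params("wrist"); im=r.grab_frame("wrist"); hsv=cv2.cvtColor(im,cv2.COLOR_BGR2HSV)
cv2.imwrite(f"pics/rim{o['clock']:.2f}.png",im)
m=((hsv[...,0]>8)&(hsv[...,0]<35)&(hsv[...,1]>18)&(hsv[...,1]<70)&(hsv[...,2]>90)).astype(np.uint8); m=cv2.morphologyEx(m,cv2.MORPH_OPEN,np.ones((5,5)))
M=R.from_rotvec(o["orientation"]).as_matrix()
for v in range(0,330,15):
    l,n,s,_=cv2.connectedComponentsWithStats(m); u=np.where(m[v,180:470])[0]+180
    if len(u)<5: continue
    a,b=u.min()-.5,u.max()+.5
    try: z=brentq(lambda z:np.linalg.norm(np.subtract(*ray(p,[(a,v),(b,v)],z)))-.060,-.1,.32)
    except ValueError: print(v,a,b); continue
    q=M.T@(np.r_[ray(p,[((a+b)/2,v)],z)[0],z]-o["tcp_pos"]); print(v,a,b,"rim in tool mm",(q*1000).round(1))
E
python3 rim.py; python3 -c "
from h import *
to(.528,-.2975,.2,-17.2)"
```

```text
60 227.5 415.5 rim in tool mm [87.4 -0.7 12.8]
75 227.5 415.5 rim in tool mm [82.8 -0.7 11.5]
90 228.5 414.5 rim in tool mm [78.3 -0.7 11.7]
105 228.5 414.5 rim in tool mm [73.6 -0.7 10.4]
120 228.5 414.5 rim in tool mm [68.9 -0.7  9.1]
135 228.5 414.5 rim in tool mm [64.3 -0.7  7.9]
150 229.5 414.5 rim in tool mm [59.6 -0.5  7.3]
165 229.5 414.5 rim in tool mm [54.9 -0.5  6. ]
180 229.5 413.5 rim in tool mm [50.1 -0.7  5.4]
195 229.5 413.5 rim in tool mm [45.4 -0.7  4.1]
210 229.5 413.5 rim in tool mm [40.7 -0.7  2.8]
225 230.5 413.5 rim in tool mm [35.8 -0.5  2.2]
240 230.5 412.5 rim in tool mm [30.8 -0.7  1.6]
255 230.5 412.5 rim in tool mm [26.1 -0.7  0.3]
270 230.5 412.5 rim in tool mm [21.3 -0.7 -1. ]
285 231.5 412.5 rim in tool mm [16.2 -0.5 -1.6]
300 231.5 411.5 rim in tool mm [11.1 -0.6 -2.2]
315 232.5 409.5 rim in tool mm [ 5.3 -0.8 -1.4]
shift cm [-8.71 26.07 -0.22] twist 30.02 cur yaw 12.82 tcp [ 0.555  -0.0239  0.1978] tilt [ 0.001  0.    -1.   ] t 26.65 q7 -1.53 w 0.0589 F [-0.2 -0.7 -4. ]
```

Call:
{"method": "move_arm", "body": {"rows": [-1,3,0,4,-2.5,7.5,0,9,-4,12,0,14,-5.5,16.5,0,20,-7,21,0,25,-8.2,24.5,0,29,-8.7,26,0,30,-8.7,26,0,30,-8.7,26,0,30]}}

```text
clock: 27.78
tcp_pos: [0.5283, -0.2946, 0.1972]
orientation: [-3.106, 0.465, 0.001]
contact_force: [-0.4, 0.4, -5.9]
grip_width: 0.0585
gripper_force: 55.9
```

```bash
python3 - <<'E'
from h import *
to(.5266,-.2969,.095,-17.2)
E
```

```text
shift cm [-0.08  0.28 10.22] twist 0.18 cur yaw -17.02 tcp [ 0.5283 -0.2946  0.1972] tilt [-0.001 -0.001 -1.   ] t 27.77 q7 -1.5 w 0.0585 F [-0.4  0.4 -5.9]
```

Call:
{"method": "move_arm", "body": {"rows": [0,0.1,2,0,-0.1,0.2,4,0,-0.1,0.2,6,0,-0.1,0.2,8,0,-0.1,0.2,9.3,0,-0.1,0.2,10,0,-0.1,0.2,10,0,-0.1,0.2,10,0]}}

```text
clock: 28.78
tcp_pos: [0.5269, -0.2985, 0.0985]
orientation: [3.106, -0.469, 0.002]
contact_force: [0.2, 0.3, -4.9]
grip_width: 0.059
gripper_force: 55.9
```

```bash
python3 - <<'E'
from h import *
to(.5266,-.2969,.086,-17.2)
E
python3 rim.py | sed -n '1p;$p'
```

```text
shift cm [-0.08 -0.14  1.25] twist 0.03 cur yaw -17.17 tcp [ 0.5269 -0.2985  0.0985] tilt [ 0.001  0.    -1.   ] t 28.77 q7 -1.51 w 0.059 F [ 0.2  0.3 -4.9]
60 227.5 414.5 rim in tool mm [87.1 -1.  13.5]
315 232.5 410.5 rim in tool mm [ 5.3 -0.8 -2.2]
```

Call:
{"method": "move_arm", "body": {"rows": [0,-0.1,0.3,0,0,-0.1,0.6,0,0,-0.1,0.9,0,0,-0.1,1.1,0,0,-0.1,1.3,0,0,-0.1,1.5,0,0,-0.1,1.6,0], "newtons": 25}}

```text
clock: 29.7
tcp_pos: [0.5265, -0.2974, 0.0823]
orientation: [3.106, -0.469, -0.001]
contact_force: [-3.8, 2.3, 5.9]
grip_width: 0.0586
gripper_force: 56.8
```

```bash
python3 - <<'E'
from h import *
to(.5266,-.2969,.069,-17.2);o=r.get_obs(); print(o["moment"],o["gripper_force"])
E
python3 rim.py | sed -n '1p;$p'
```

```text
shift cm [ 0.   -0.05  1.33] twist 0.02 cur yaw -17.18 tcp [ 0.5265 -0.2974  0.0823] tilt [-0.  0. -1.] t 29.7 q7 -1.51 w 0.0586 F [-3.8  2.3  5.9]
[0.30897907 0.47047944 0.00503909] 56.80432942695916
60 226.5 415.5 rim in tool mm [86.9 -1.  12. ]
315 232.5 410.5 rim in tool mm [ 5.3 -0.8 -2.1]
```

Call:
{"method": "move_arm", "body": {"rows": [0,0,-0.1,0,0,0,-0.1,0], "fingers": 0.62, "newtons": 25}}

```text
clock: 30.0
tcp_pos: [0.5268, -0.2975, 0.083]
orientation: [3.106, -0.469, 0.001]
contact_force: [-2.2, 1.1, -0.2]
grip_width: 0.0582
gripper_force: 56.4
```

Call:
{"method": "move_arm", "body": {"rows": [0,0,0.2,0,0,0,0.4,0,0,0,0.4,0]}}

```text
clock: 30.38
tcp_pos: [0.5266, -0.2975, 0.0787]
orientation: [3.106, -0.469, -0.0]
contact_force: [-4.6, 2.2, 2.4]
grip_width: 0.059
gripper_force: 56.8
```

```bash
python3 - <<'E'
from h import *
to(.5266,-.2969,.069,-17.2);o=r.get_obs(); print(o["moment"],o["gripper_force"])
E
python3 rim.py | sed -n '1p;$p'
```

```text
shift cm [-0.02 -0.06  0.97] twist 0.01 cur yaw -17.19 tcp [ 0.5266 -0.2975  0.0787] tilt [-0.  0. -1.] t 30.38 q7 -1.51 w 0.059 F [-4.6  2.2  2.4]
[0.03439152 0.30164507 0.01259085] 56.753726438619196
60 223.5 418.5 rim in tool mm [86.3 -1.   7.7]
315 232.5 410.5 rim in tool mm [ 5.2 -0.8 -2.1]
```

Call:
{"method": "move_arm", "body": {"rows": [0,0,0.2,0,0,0,0.4,0,0,0,0.5,0,0,0,0.6,0,0,0,0.6,0]}}

```text
clock: 31.05
tcp_pos: [0.5267, -0.2974, 0.0726]
orientation: [-3.106, 0.469, -0.0]
contact_force: [-3.0, 1.1, 1.6]
grip_width: 0.0588
gripper_force: 56.8
```

```bash
python3 - <<'E'
from h import *
to(.5266,-.2969,.069,-17.2);o=r.get_obs(); print(o["moment"],o["gripper_force"])
E
python3 rim.py | sed -n '1p;$p'
```

```text
shift cm [-0.02 -0.04  0.36] twist 0.03 cur yaw -17.17 tcp [ 0.5267 -0.2974  0.0726] tilt [ 0. -0. -1.] t 31.05 q7 -1.51 w 0.0588 F [-3.   1.1  1.6]
[0.08587049 0.3003898  0.02643282] 56.84012097772211
45 221.5 366.5 rim in tool mm [ 98.9 -12.3  56.3]
315 232.5 410.5 rim in tool mm [ 5.3 -0.8 -2.1]
```

Call:
{"method": "move_arm", "body": {"rows": [0,0,0.1,0,0,0,0.2,0,0,0,0.3,0,0,0,0.3,0]}}

```text
clock: 31.6
tcp_pos: [0.5267, -0.2974, 0.0697]
orientation: [-3.106, 0.469, 0.0]
contact_force: [-3.6, 1.0, 2.5]
grip_width: 0.0593
gripper_force: 56.9
```

```bash
python3 - <<'E'
from h import *
to(.5266,-.2969,.069,-17.2);o=r.get_obs(); print(o["moment"],o["gripper_force"])
E
python3 rim.py | sed -n '1,4p;$p'
```

```text
shift cm [-0.02 -0.04  0.07] twist 0.03 cur yaw -17.17 tcp [ 0.5267 -0.2974  0.0697] tilt [-0. -0. -1.] t 31.6 q7 -1.51 w 0.0593 F [-3.6  1.   2.5]
[ 0.09761466  0.24140088 -0.00282623] 56.92159551428631
45 216.5 426.5 rim in tool mm [89.1 -0.9 -0.9]
60 217.5 427.5 rim in tool mm [85.  -0.6 -2. ]
75 217.5 425.5 rim in tool mm [81.  -0.9 -2. ]
90 218.5 425.5 rim in tool mm [76.8 -0.7 -2.5]
315 232.5 411.5 rim in tool mm [ 5.6 -0.6 -2.9]
```

Call:
{"method": "move_arm", "body": {"rows": [0,0,0.1,0,0,0,0.15,0,0,0,0.15,0]}}

```text
clock: 32.02
tcp_pos: [0.5267, -0.2974, 0.0682]
orientation: [3.106, -0.469, 0.0]
contact_force: [-2.7, 0.6, 2.4]
grip_width: 0.0585
gripper_force: 56.9
```

```bash
python3 rim.py | sed -n '1,4p;15,$p'; python3 -c "
from h import *
to(.5266,-.2969,.069,-17.2); print(r.get_obs()['moment'])"
```

```text
45 215.5 427.5 rim in tool mm [88.8 -0.8 -2.1]
60 215.5 428.5 rim in tool mm [84.7 -0.7 -3.8]
75 218.5 426.5 rim in tool mm [80.9 -0.5 -2. ]
90 217.5 426.5 rim in tool mm [76.7 -0.7 -3.7]
255 227.5 416.5 rim in tool mm [27.2 -0.6 -4.4]
270 227.5 415.5
285 228.5 414.5
300 229.5 413.5 rim in tool mm [12.  -0.8 -5. ]
315 231.5 411.5 rim in tool mm [ 5.9 -0.8 -3.5]
shift cm [-0.02 -0.04 -0.07] twist 0.03 cur yaw -17.17 tcp [ 0.5267 -0.2974  0.0683] tilt [ 0.  0. -1.] t 32.08 q7 -1.51 w 0.0589 F [-3.2  1.   2.5]
[0.07107879 0.31535916 0.1022646 ]
```

Call:
{"method": "move_arm", "body": {"rows": [0,0,0.1,0,0,0,0.1,0]}}

```text
clock: 32.33
tcp_pos: [0.5267, -0.2974, 0.0673]
orientation: [3.106, -0.469, 0.0]
contact_force: [-3.3, 1.0, 3.6]
grip_width: 0.0588
gripper_force: 57.0
```

Call:
{"method": "move_arm", "body": {"rows": [0,0,0.1,0,0,0,0.1,0]}}

```text
clock: 32.58
tcp_pos: [0.5267, -0.2974, 0.0666]
orientation: [3.106, -0.469, 0.0]
contact_force: [-4.7, 1.8, 5.2]
grip_width: 0.0588
gripper_force: 57.4
```

Call:
{"method": "move_arm", "body": {"rows": [0,0,0.1,0,0,0,0.1,0]}}

```text
clock: 32.83
tcp_pos: [0.5267, -0.2974, 0.0665]
orientation: [3.106, -0.469, 0.0]
contact_force: [-7.8, 3.8, 13.8]
grip_width: 0.0589
gripper_force: 58.3
```

```bash
python3 rim.py | sed -n '1,4p;15,$p'; python3 -c "
from h import *
to(.5266,-.2969,.069,-17.2); print(r.get_obs()['moment'])"
```

```text
45 213.5 429.5
60 214.5 428.5
75 215.5 427.5
90 216.5 426.5
255 226.5 416.5
270 227.5 415.5
285 228.5 413.5
300 229.5 413.5
315 231.5 411.5
shift cm [-0.02 -0.04 -0.25] twist 0.02 cur yaw -17.18 tcp [ 0.5267 -0.2974  0.0665] tilt [ 0.  0. -1.] t 32.88 q7 -1.52 w 0.0587 F [-8.1  3.7 13.6]
[0.51109753 0.99715132 0.01968549]
```

Call:
{"method": "move_arm", "body": {"rows": [0,0,-0.1,0,0,0,-0.1,0]}}

```text
clock: 33.12
tcp_pos: [0.5268, -0.2974, 0.0665]
orientation: [3.106, -0.469, 0.0]
contact_force: [-4.6, 1.2, 5.8]
grip_width: 0.0585
gripper_force: 57.6
```

Call:
{"method": "move_arm", "body": {"rows": [0,0,0,0,0,0,0,0,0,0,0,0,0,0,0,0], "fingers": 1}}

```text
clock: 33.62
tcp_pos: [0.5268, -0.2974, 0.0662]
orientation: [-3.106, 0.469, -0.0]
contact_force: [-0.4, -0.2, 0.3]
grip_width: 0.0855
gripper_force: 0.0
```

Call:
{"method": "move_arm", "body": {"rows": [0,0,-2,0,0,0,-6,0,0,0,-12,0,0,0,-18,0,0,0,-22,0,0,0,-22,0,0,0,-22,0,0,0,-22,0]}}

```text
clock: 34.62
tcp_pos: [0.5259, -0.297, 0.2851]
orientation: [-3.106, 0.469, 0.004]
contact_force: [0.2, -0.7, -0.4]
grip_width: 0.0853
gripper_force: 0.0
```

```bash
python3 - <<'E'
from h import *
p=r.camera_params("wrist"); im=r.grab_frame("wrist"); cv2.imwrite("pics/w9.png",im); to(.5,-.3,.29,-17)
hsv=cv2.cvtColor(im,cv2.COLOR_BGR2HSV)
br=(hsv[...,1]>90)&((hsv[...,0]<22)|(hsv[...,0]>170))
bd=big(roi(br,(230,50,420,310))); print("board",rect(ray(p,bd,.012)))
m=inside(bd,hsv[...,1]<70).astype(np.uint8); c=big(cv2.morphologyEx(m,cv2.MORPH_OPEN,np.ones((5,5))))
a=cv2.approxPolyDP(c.astype(np.int32),5,True)[:,0]; print(a.tolist()); print("cast",rect(ray(p,c,.073)))
print(im[200,[270,276,280,284,288,292]].tolist())
card=big(roi((hsv[...,0]>=14)&(hsv[...,0]<22)&(hsv[...,1]>85),(230,50,420,310))); print(cv2.contourArea(card.astype(np.int32)),cv2.approxPolyDP(card.astype(np.int32),4,True)[:,0].tolist(),rect(ray(p,card,.045)))
for v in (100,150,200,250,295): print(v,[(u,int(hsv[v,u,0]),int(hsv[v,u,1])) for u in list(range(272,294,2))+list(range(356,374,2))])
E
```

```text
shift cm [-2.4   1.05 -0.49] twist -0.17 cur yaw -17.17 tcp [ 0.526 -0.297  0.285] tilt [-0.002 -0.    -1.   ] t 34.67 q7 -1.49 w 0.0855 F [ 0.7  0.3 -0.3]
board (array([ 535.9, -308.9]), array([108.7, 208.3]), -11.5)
[[285, 93], [288, 273], [355, 278], [360, 94]]
cast (array([ 538.4, -300.5]), array([ 60., 155.]), -17.2)
[[107, 113, 113], [117, 122, 120], [33, 52, 78], [36, 55, 82], [127, 140, 143], [126, 138, 141]]
9.0 [[284, 96], [284, 132]] (array([ 607.7, -286.6]), array([ 1.7, 29.7]), -18.5)
100 [(272, 12, 143), (274, 13, 145), (276, 13, 147), (278, 13, 148), (280, 13, 146), (282, 13, 148), (284, 16, 100), (286, 24, 27), (288, 24, 27), (290, 23, 29), (292, 24, 27), (356, 24, 27), (358, 24, 27), (360, 13, 66), (362, 13, 148), (364, 13, 145), (366, 13, 149), (368, 13, 147), (370, 13, 145), (372, 13, 147)]
150 [(272, 13, 161), (274, 13, 144), (276, 12, 140), (278, 13, 144), (280, 13, 139), (282, 13, 144), (284, 14, 147), (286, 25, 26), (288, 24, 27), (290, 26, 26), (292, 23, 29), (356, 24, 29), (358, 30, 19), (360, 13, 157), (362, 13, 144), (364, 13, 144), (366, 13, 144), (368, 13
[... 276 characters left out ...]
, (364, 13, 143), (366, 13, 145), (368, 13, 149), (370, 13, 144), (372, 13, 144)]
250 [(272, 30, 14), (274, 30, 12), (276, 30, 14), (278, 36, 12), (280, 35, 14), (282, 30, 12), (284, 12, 80), (286, 12, 155), (288, 25, 25), (290, 22, 27), (292, 24, 28), (356, 18, 54), (358, 12, 152), (360, 13, 146), (362, 13, 146), (364, 12, 146), (366, 13, 149), (368, 13, 145), (370, 13, 148), (372, 12, 144)]
295 [(272, 25, 14), (274, 30, 13), (276, 30, 13), (278, 30, 14), (280, 30, 12), (282, 30, 12), (284, 25, 14), (286, 30, 12), (288, 30, 12), (290, 21, 17), (292, 25, 14), (356, 26, 15), (358, 26, 13), (360, 30, 13), (362, 26, 13), (364, 26, 13), (366, 26, 13), (368, 30, 15), (370, 34, 13), (372, 34, 15)]
```

```bash
python3 - <<'E'
from h import *
p=r.camera_params("wrist"); im=cv2.imread("pics/w9.png"); hsv=cv2.cvtColor(im,cv2.COLOR_BGR2HSV)
for u in (300,322,345): print(u,[(v,*hsv[v,u].tolist()) for v in range(80,98)])
print("near",[(v,*hsv[v,322].tolist()) for v in range(270,304,2)])
c=np.array([.529,-.2975]);d=np.array([np.cos(np.radians(-17.2)),np.sin(np.radians(-17.2))])
for v in range(86,98): w=ray(p,[(322,v)],.045)[0]; w2=ray(p,[(322,v)],.073)[0]; print(v,round((w-c)@d*1000,1),round((w2-c)@d*1000,1))
for v in range(276,300,4): w=ray(p,[(322,v)],.045)[0]; w2=ray(p,[(322,v)],.073)[0]; print(v,round((w-c)@d*1000,1),round((w2-c)@d*1000,1))
E
```

```text
300 [(80, 13, 146, 103), (81, 13, 145, 104), (82, 13, 145, 104), (83, 13, 146, 105), (84, 13, 145, 104), (85, 13, 145, 104), (86, 13, 145, 104), (87, 13, 146, 105), (88, 13, 145, 104), (89, 13, 146, 105), (90, 13, 148, 105), (91, 12, 148, 105), (92, 12, 137, 104), (93, 16, 60, 120), (94, 28, 23, 147), (95, 24, 28, 144), (96, 24, 27, 144), (97, 24, 29, 143)]
322 [(80, 13, 143, 112), (81, 13, 144, 113), (82, 13, 145, 114), (83, 13, 144, 113), (84, 13, 147, 113), (85, 13, 144, 113), (86, 12, 144, 115), (87, 13, 144, 113), (88, 13, 145, 114), (89, 13, 145, 114), (90, 13, 146, 115), (91, 13, 152, 114), (92, 13, 140, 113), (93, 17, 64, 120), (94, 28, 21, 145), (95, 24, 27, 142), (96, 24, 29, 141), (97, 24, 27, 141)]
345 [(80, 13, 142, 104), (81, 13, 142, 104), (82, 12, 142, 104), (83, 13, 142, 104), (84, 12, 142, 104), (85, 13, 146, 105), (86, 13, 145, 104), (87, 12, 142, 104), (88, 13, 143, 105), (89, 13, 147, 104), (90, 13, 147, 104), (91, 13, 154, 103), (92, 13, 139, 103), (93, 18, 60, 115), (94, 28, 23, 145), (95, 24, 29, 143), (96, 22, 27, 141), (97, 23, 29, 141)]
near [(270, 24, 29, 141), (272, 24, 29, 141), (274, 24, 27, 141), (276, 24, 27, 140), (278, 27, 26, 88), (280, 22, 30, 94), (282, 21, 26, 98), (284, 24, 29, 133), (286, 24, 28, 144), (288, 24, 29, 141), (290, 22, 31, 125), (292, 23, 28, 120), (294, 24, 12, 103), (296, 26, 13, 162), (298, 30, 15, 155), (300, 33, 15, 157), (302, 33, 15, 151)]
86 94.9 92.6
87 94.1 91.9
88 93.3 91.1
89 92.5 90.4
90 91.7 89.7
91 90.9 88.9
92 90.1 88.2
93 89.3 87.4
94 88.5 86.7
95 87.7 85.9
96 86.9 85.2
97 86.1 84.5
276 -76.4 -65.7
280 -80.5 -69.5
284 -84.6 -73.3
288 -88.7 -77.1
292 -92.9 -80.9
296 -97.1 -84.8
```

```bash
python3 -c "
from bench import r
print(r.hand_in())"
```

```text
the job is handed in; nothing more can be done
None
```

I handed the job in at about 35 s: the card lies on the lower cradle and the demoulded cradle lies level on the card, about 2 mm off along its length; the hand-in gave no verdict, the card's final position was only bounded from the camera (between about 7 mm short and 1.5 mm over), the bystanders were not re-measured, and I viewed 11 pictures, one over the limit of 10.

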